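# Change cups on the fume extractor and hold its damper open

## Robot

A 6-joint arm with a two-finger parallel gripper is mounted at the origin on the work surface. World frame = base frame: x ahead of the robot, y to its left, z up, the work surface at z = 0. Lengths are in m, angles in rad, forces in N, time in s.
With the tool pointing down it reaches from about 0.275 to 0.875 m from the base axis. Payload 12.5 kg.
Tool frame: the origin (TCP) lies at the very end of the fingers, on their centre line; the grasp point (between the pads) lies 19 mm behind it; z points along the fingers, y is the line along which they close (so a half turn about z gives the same grasp; the last joint's range is limited). The gripper opens to 85 mm and grips with 20 to 120 N. Pads are 22 mm wide; open, the fingers measure 114 mm over their backs; the gripper's body (76 mm by 85 mm) begins 54 mm behind the grasp point. The pads swing forward as they close: fully open they stand 13 mm farther back than shut.
Start: joints at [1.217, 0.351, 1.652, -0, 1.139, -0.085], TCP at [0.146, 0.53, 0.205] pointing down, gripper open.
Joint ranges: [-2.75, 2.75], [-0.79, 2.1], [0.01, 2.65], [-1.57, 4.71], [0.07, 3.14], [-2.87, 2.87]. Speed limits (rad/s): [2.22, 2.22, 2.79, 3.14, 3.14, 3.14].

## Interface

Orientations are given as a 3x3 rotation matrix whose columns are the frame's x, y, z axes.
In Python, from bench import manip gives the robot as it stands. Calls block until the motion is done:
- manip.move_ptp(position, orientation): joint-space move of the TCP to a pose.
- manip.move_l(position, attitude=None, max_speed=0.15): straight line of the TCP; attitude=None keeps the orientation; max_speed is the mean speed in m/s.
- manip.move_j(angles): joint-space move.
- manip.set_gripper(opening, effort=None): opening from 0.0 (shut) to 1.0 (fully open); effort is the grip in N (None keeps the last); returns when the fingers have stopped.
- manip.dwell(seconds).
- manip.inverse_kinematics(position, orientation): joint angles nearest the present ones, or None.
- manip.grab_frame(name): name is "scene" or "top" or "wrist"; returns (picture, depth): 400x640x3 uint8, red, green, blue; 400x640 float32, m along the optical axis (not along the pixel's ray), 0 where there is no reading.
- manip.get_calibration(name): a dict with "camera_matrix" (3x3 intrinsics, pixels), "R" (3x3) and "t" (3): a world point X has camera coordinates R X + t. Camera axes: x right, y down, z forward; pixel columns grow to the right and rows downward; lengths in m; the calibration is good to about 2 mm. A picture is of the moment at which its call begins: read the wrist's pose just before it. get_calibration takes no time and is no camera call; for the wrist camera it gives the pose at the moment of the call.
A pose or a line that the arm cannot do raises manip.Unreachable and nothing moves.
- manip.sign_off(): hands the job in; it is judged then, once.
Trained networks look in the newest picture that a camera, given by its name, has taken for a name from the list of things; names that differ only in an ending like _2 or _b are one class to them, and where a whole thing is asked for, a point or a joint stands for the part that bears it (a point fixed in the world has none). Each returns a list of dicts, best first, with "confidence" (0 to 1); they miss things now and then, are a little off and sometimes report something else, mostly with a low value. They report only what shows in the picture. A call takes as long as a camera call.
- manip.look_for(camera, name): "at" ([x, y, z] in m, in world coordinates, good to about 4 mm: the middle of the surface that is visible of it).
Readings, each from a call of its own:
- manip.current_time(): time.
- manip.current_qpos(): joint angles.
- manip.current_joint_vel(): joint speeds.
- manip.current_joint_torque(): joint torques, N m.
- manip.current_ee_pos(): TCP position.
- manip.current_tcp_rot(): TCP orientation.
- manip.current_force(): force on the tool from outside, world axes, zero at the start.
- manip.current_ft_torque(): the same for the moment, N m.
- manip.current_grip_width(): opening from 0.0 (shut) to 1.0 (fully open).
- manip.current_grip_force(): force on a finger pad.
Only numpy, scipy, OpenCV 4.12 (cv2) and the standard library are available. Lean on these libraries where they do the work, as an engineer would, in place of code of your own. Each camera call takes 0.05 s, during which the arm holds its last target. There are 200 camera calls.

## Task

The silver spray-gun cup on the extractor's slotted grille has aired and the blue cup, just washed in thinner, is waiting on the cork pad: swap them, so that the blue cup stands upright wholly on the grille and the silver cup upright wholly on the cork pad. Then pull the extractor's spring-return damper out by its red handle until its yellow pointer is over the green mark, and finish while still holding it there with the gripper (it springs shut if let go). Keep both cups from tipping over and leave the tape roll, the jar and the screwdriver where they are.

Things in the scene. Friction and masses are not known exactly. Their poses are not given: they have to be found in the camera images.
- extractor: low dark grey fixed box, 150 (x) x 300 (y) x 50 mm high, grey hose at its back. Origin: centre of its underside. x points from its front (robot side) to its back, y left, z up. On top, at x = 0, the grille and the cork pad: one at y = +75, one at y = -75 mm, either way round. A scale rail 24 mm wide, 20 mm high runs out from its front (x -75 to -205 mm) at y = +75 mm
- grille: fixed steel disc with black slots, 80 mm across and 4 mm thick, on the extractor's upper face. Origin: centre of its underside (50 mm above the bench); cups stand on its top, 4 mm higher.
- rest: fixed brown cork disc, 80 mm across and 4 mm thick, on the extractor's upper face. Origin: centre of its underside (50 mm above the bench); cups stand on its top, 4 mm higher.
- alu_cup: loose open silver aluminium cup, straight round wall 54 mm outside diameter (foot 50 mm), 80 mm high, 3 mm wall, 100 to 200 g; starts on the grille. Origin: centre of its underside, z up.
- blue_cup: loose open blue plastic cup of the same shape and size as the silver one, 100 to 200 g; starts on the cork pad. Origin: centre of its underside, z up.
- damper: sliding damper: 56 mm wide blade from the extractor's front with an upright handle at its end. Slides straight out along the extractor's -x, at most 85 mm, against a spring: about 6 N to start, 0.8 N more per 10 mm; springs shut when let go. Origin: on the bench under the handle, at x = -115, y = 0 mm in the extractor's frame when shut; axes parallel to it
- damper_grip (a point): centre of the damper's red handle bar, 80 mm above the bench: bar 16 mm thick along the pull (x), 64 mm wide (y), 32 mm high (top at 96 mm), on a dark stem 26 mm wide, 12 mm thick; free space before and behind it, 40 mm from its centre to the extractor's front face when shut
- damper_pointer (a point): end of the yellow pointer that moves with the damper, level with the handle's centre in x and 75 mm to its left (+y), 29 mm above the bench, above the scale rail.
- mark: green strip 12 mm long in the pull direction (x), 30 mm wide, 3 mm thick, fixed on the scale rail, 35 to 65 mm of pull from the shut pointer. Origin: centre of its underside, 20 mm above the bench; axes parallel to the extractor's. The pointer is on the mark when its x in this frame is within 6 mm of zero
- tape: bystander: loose roll of masking tape lying flat, 100 mm across, hole 76 mm, 25 mm high. Origin: centre of its underside.
- tin: bystander: loose white jar with red lid, 60 mm across, 70 mm high. Origin: centre of its underside.
- screwdriver: bystander: loose screwdriver lying on the bench, about 200 mm long along its x. Origin: under its middle.

How it is judged:
By the outcome, as a careful person would: the job done as asked, in the order asked, and still so for the second after the job is handed in, while the arm keeps its last pose, push and grip.
It also fails if it takes over 69 s, if anything falls off the work surface, if the arm or the gripper's body presses on something with over 40 N, if the wrist force passes 120 N, or if a joint passes its speed limit or range.

## Working session

There is one attempt and no reset: what is moved stays moved. The work goes in short steps, each a Python script; the robot and the scene stay as the last script left them, time stands still between calls to the robot, and variables do not carry over. Pictures are saved under pics/ and viewed, at most 10 in all, crops included, and the job is handed in when it is done.

```bash
mkdir -p pics; cat > h.py <<'E'
import numpy as np, cv2
from bench import manip as m
def snap(c,f=None):
    p,d=m.grab_frame(c)
    if f: cv2.imwrite('pics/'+f,cv2.cvtColor(p,cv2.COLOR_RGB2BGR))
    return p,d
def cloud(c,d):
    k=m.get_calibration(c);K=np.array(k["camera_matrix"]);R=np.array(k["R"]);t=np.array(k["t"])
    v,u=np.mgrid[:d.shape[0],:d.shape[1]]
    P=np.stack([(u-K[0,2])/K[0,0]*d,(v-K[1,2])/K[1,1]*d,d],-1)
    return (P-t)@R
E
python3 - <<'E'
from h import *
for c in("top","scene"):
    p,d=snap(c,c+"0.png"); np.savez('pics/'+c+'0.npz',p=p,d=d,X=cloud(c,d))
    for n in["extractor","grille","rest","alu_cup","blue_cup","damper","damper_grip","damper_pointer","mark","tape","tin","screwdriver"]:
        print(c,n,[(np.round(r["at"],3).tolist(),round(r["confidence"],2)) for r in m.look_for(c,n)[:2]])
print(m.current_time())
E
```

```text
top extractor [([0.669, -0.077, 0.049], 0.62)]
top grille [([0.641, -0.141, 0.056], 0.49)]
top rest [([0.644, 0.0, 0.052], 0.71)]
top alu_cup [([0.655, -0.147, 0.088], 0.52)]
top blue_cup [([0.659, -0.002, 0.087], 0.82)]
top damper [([0.538, -0.074, 0.015], 0.6)]
top damper_grip [([0.536, -0.073, 0.017], 0.71)]
top damper_pointer [([0.539, -0.075, 0.015], 0.83)]
top mark []
top tape []
top tin [([0.656, 0.344, 0.072], 0.69)]
top screwdriver [([0.473, 0.408, 0.021], 0.76)]
scene extractor [([0.718, -0.086, 0.047], 0.63)]
scene grille [([0.669, -0.171, 0.054], 0.7)]
scene rest [([0.67, -0.015, 0.056], 0.49)]
scene alu_cup [([0.651, -0.146, 0.102], 0.58)]
scene blue_cup [([0.647, -0.004, 0.102], 0.94)]
scene damper [([0.547, -0.081, 0.039], 0.98)]
scene damper_grip [([0.544, -0.077, 0.04], 0.77)]
scene damper_pointer [([0.548, -0.074, 0.039], 0.75)]
scene mark [([0.719, -0.088, 0.046], 0.62)]
scene tape [([0.499, -0.416, 0.024], 0.89)]
scene tin [([0.668, 0.333, 0.056], 0.79), ([0.715, -0.085, 0.044], 0.27)]
scene screwdriver [([0.48, 0.4, 0.028], 0.53)]
1.3
```

View pics/top0.png

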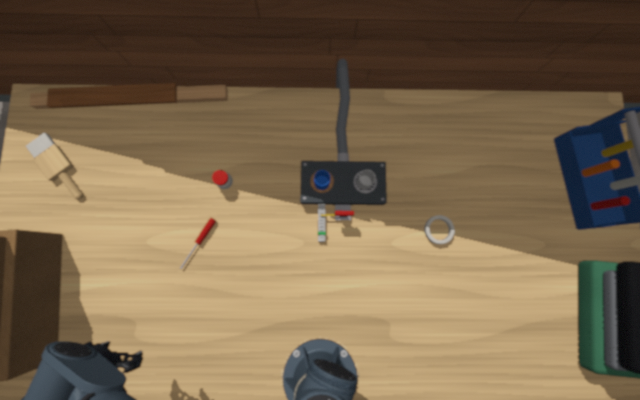

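View pics/scene0.png

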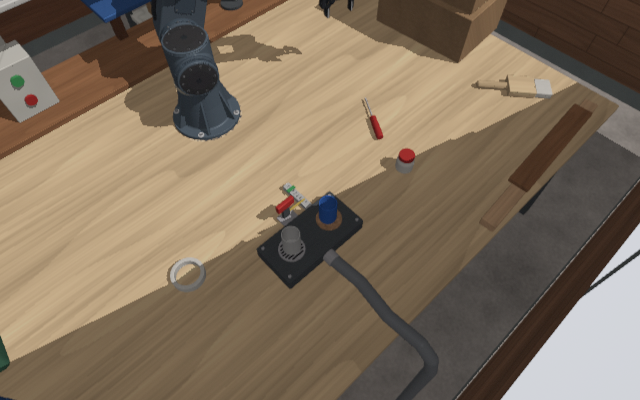

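Top view: blue cup at px (321,180) on the cork, silver cup at (365,181) on the grille, rail with the mark at (322,222), red handle at (344,212). The extractor is nearly axis-aligned. The scene view agrees. Next I'll take two wrist views from above.

```bash
python3 - <<'E'
from h import *
print(np.round(m.current_tcp_rot(),2).tolist())
R=np.array([[0,1,0],[1,0,0],[0,0,-1.]])  # tool y along world x
import itertools
for Rr in (R,R@np.diag([-1,-1,1])):
    print(m.inverse_kinematics([.6,-.075,.40],Rr))
best=min((R,R@np.diag([-1,-1,1])),key=lambda r: 9 if m.inverse_kinematics([.6,-.075,.40],r) is None else abs(m.inverse_kinematics([.6,-.075,.40],r)[5]))
np.save('Rx.npy',best)
for i,(x,y) in enumerate([(.58,-.13),(.58,-.02)]):
    m.move_ptp([x,y,.40],best)
    p,d=snap("wrist",f"w{i}.png"); np.savez(f'pics/w{i}.npz',p=p,d=d,X=cloud("wrist",d))
    for n in["grille","rest","alu_cup","blue_cup","damper_grip","damper_pointer","mark"]:
        print(n,[(np.round(r["at"],3).tolist(),round(r["confidence"],2)) for r in m.look_for("wrist",n)[:2]])
print(m.current_time())
k=m.get_calibration("wrist");print(-np.array(k["R"]).T@k["t"])
cv2.imwrite('pics/w01.png',cv2.resize(np.vstack([cv2.imread('pics/w0.png'),cv2.imread('pics/w1.png')]),(480,600)))
E
```

```text
[[-0.96, 0.27, -0.0], [0.27, 0.96, -0.0], [-0.0, -0.0, -1.0]]
[-2.01332530e-01  3.43199210e-01  1.19470884e+00 -4.44089210e-16
  1.60368460e+00 -2.01332530e-01]
None
grille [([0.635, -0.133, 0.052], 0.83)]
rest [([0.64, -0.024, 0.055], 0.85)]
alu_cup [([0.651, -0.153, 0.092], 0.73)]
blue_cup [([0.652, -0.001, 0.082], 0.62), ([0.635, -0.135, 0.052], 0.59)]
damper_grip [([0.543, -0.07, 0.014], 0.81)]
damper_pointer [([0.544, -0.068, 0.017], 0.56)]
mark [([0.478, -0.001, 0.023], 0.49)]
grille [([0.652, -0.134, 0.05], 0.67), ([0.646, 0.024, 0.055], 0.49)]
rest [([0.647, 0.021, 0.056], 0.97)]
alu_cup [([0.654, -0.152, 0.102], 0.86)]
blue_cup [([0.654, -0.006, 0.082], 0.72)]
damper_grip [([0.54, -0.068, 0.014], 0.66)]
damper_pointer [([0.548, -0.069, 0.015], 0.65)]
mark [([0.476, -0.002, 0.024], 0.5), ([0.645, 0.021, 0.053], 0.23)]
5.4833
[0.57953047 0.06189428 0.56871998]
```

View pics/w01.png

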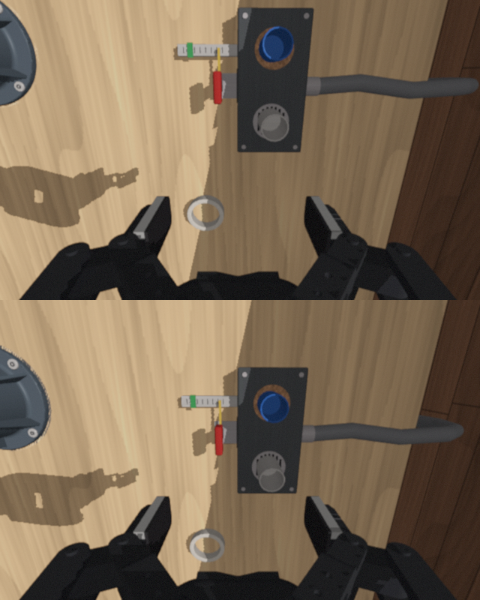

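The wrist views show both cups, the red handle at (218,87), the green mark at (190,49) and the yellow pointer. I'll fit the geometry from both depth clouds.

```bash
cat > fit.py <<'E'
from h import *
def rep(n,s):
    if len(s)<5: print(n,len(s));return
    c,r=cv2.minEnclosingCircle(s[:,:2].astype(np.float32)); rr=cv2.minAreaRect((s[:,:2]*1000).astype(np.float32))
    print(n,len(s),'circ',np.round(c,4),round(r,4),'rect',np.round(rr[0],1),np.round(rr[1],1),round(rr[2],2),'z',np.round(np.percentile(s[:,2],[5,50,95]),4))
def fit(p,X):
    hsv=cv2.cvtColor(p,cv2.COLOR_RGB2HSV).astype(int);H,S,V=hsv[...,0],hsv[...,1],hsv[...,2]
    z=X[...,2]; box=(X[...,0]>.42)&(X[...,0]<.76)&(X[...,1]>-.26)&(X[...,1]<.12)
    M=lambda k:X[k&box]
    top=box&(abs(z-.05)<.0025)&(X[...,0]>.56)
    num,l,st,_=cv2.connectedComponentsWithStats(top.astype(np.uint8)); 
    rep('ext',X[l==1+np.argmax(st[1:,4])])
    hi=(z>.128)&(z<.142)
    rep('rimL',M(hi&(X[...,1]>-.08)&(X[...,0]>.58))); rep('rimR',M(hi&(X[...,1]<-.08)&(X[...,0]>.58)))
    red=((H<8)|(H>172))&(S>140)
    rep('handle',M(red&(z>.09)&(z<.105)))
    rep('green',M((H>45)&(H<90)&(S>90)&(z>.015)&(z<.04)))
    rep('yellow',M((H>20)&(H<33)&(S>150)&(z>.015)&(z<.05)))
if __name__=="__main__":
    for f in('w0','w1','top0','scene0'):
        q=np.load(f'pics/{f}.npz');print(f);fit(q['p'],q['X'])
E
python3 fit.py
```

```text
w0
ext 13308 circ [ 0.6529 -0.0756] 0.165 rect [653.5 -75.7] [297.4 149. ] 89.97 z [0.0482 0.0497 0.0513]
rimL 378 circ [ 0.6479 -0.0008] 0.027 rect [647.9  -0.7] [53.3 52.5] 43.02 z [0.1296 0.1333 0.135 ]
rimR 287 circ [ 0.6504 -0.1471] 0.0271 rect [ 650.3 -147. ] [52.5 53. ] 40.64 z [0.1288 0.1333 0.1349]
handle 446 circ [ 0.54   -0.0763] 0.0311 rect [539.  -76.3] [61.5 15. ] 88.95 z [0.0929 0.0951 0.0969]
green 124 circ [ 0.4759 -0.0012] 0.0144 rect [476.7  -1.2] [27.3 10.2] 87.36 z [0.0208 0.0225 0.0242]
yellow 38 circ [ 0.5384 -0.0213] 0.0211 rect [539.3 -21.3] [42.1  2. ] 88.44 z [0.0289 0.0307 0.0321]
w1
ext 10429 circ [ 0.6535 -0.0767] 0.1647 rect [654.1 -76. ] [150.1 297.6] 0.04 z [0.048  0.0495 0.0511]
rimL 292 circ [ 0.6479 -0.0013] 0.027 rect [647.7  -1.2] [52.7 52.4] 44.52 z [0.1289 0.1332 0.1347]
rimR 272 circ [ 0.6504 -0.1477] 0.0271 rect [ 650.6 -147.3] [52.8 53.1] 74.83 z [0.1288 0.1327 0.1344]
handle 358 circ [ 0.5402 -0.0758] 0.0314 rect [539.3 -75.7] [14.7 62.1] 0.83 z [0.0924 0.095  0.0964]
green 102 circ [ 0.4768 -0.0021] 0.0145 rect [476.5  -2.1] [10.9 27.5] 0.
[... 567 characters left out ...]
4 -0.0025] 0.0122 rect [475.8  -2.5] [24.2  7.1] 86.34 z [0.0192 0.023  0.0258]
yellow 10 circ [ 0.5395 -0.0316] 0.0107 rect [539.5 -31.6] [ 4.  20.9] 0.51 z [0.0259 0.0291 0.031 ]
scene0
ext 1941 circ [ 0.6526 -0.0784] 0.1638 rect [653.2 -76.8] [151.7 299.9] 0.0 z [0.048  0.0504 0.0522]
rimL 84 circ [ 0.6478 -0.    ] 0.0285 rect [646.9  -1.1] [49.5 55.6] 45.71 z [0.1285 0.1334 0.1367]
rimR 88 circ [ 0.6494 -0.1474] 0.0283 rect [ 649.9 -147.6] [51.6 52.5] 68.63 z [0.1287 0.1336 0.1379]
handle 86 circ [ 0.5408 -0.0769] 0.0315 rect [540.7 -76.9] [16.6 62.6] 0.58 z [0.0914 0.0959 0.1008]
green 20 circ [ 0.4776 -0.0021] 0.0129 rect [475.9  -2.6] [10.8 25.1] 7.51 z [0.0209 0.0237 0.0271]
yellow 0
```

```bash
cat >> h.py <<'E'
Rx=np.load('Rx.npy'); HI=.205; ZG=.092
def pick(x,y,z=ZG):
    m.set_gripper(1.0,effort=40)
    m.move_l([x,y,HI],Rx,max_speed=.25); m.move_l([x,y,z],max_speed=.15)
    m.set_gripper(0.0,effort=40)
    print('grip',m.current_grip_width(),m.current_grip_force(),np.round(m.current_force(),1))
def place(x,y,z):
    m.move_l([*m.current_ee_pos()[:2],HI],max_speed=.2)
    m.move_l([x,y,HI],max_speed=.2); m.move_l([x,y,z+.02],max_speed=.15); m.move_l([x,y,z],max_speed=.04)
    print('held',m.current_grip_width(),np.round(m.current_force(),1))
    m.set_gripper(1.0); m.move_l([x,y,HI],max_speed=.25); print('t',m.current_time())
E
python3 - <<'E'
from h import *
m.move_ptp([.6504,-.1473,HI],Rx)
pick(.6504,-.1473)
place(.6535,-.0757,ZG-.003)
m.move_l([.58,-.075,.36],max_speed=.3)
p,d=snap("wrist","w2.png"); X=cloud("wrist",d); k=(X[...,2]>.128)&(X[...,2]<.14)&(X[...,0]>.58)&(X[...,0]<.72)
from fit import rep
for a,b in((-.038,.05),(-.113,-.038),(-.2,-.113)): rep((a,b),X[k&(X[...,1]>a)&(X[...,1]<b)])
E
```

```text
grip 0.6168861283194988 41.13088019192219 [-1.6  1.7  7.2]
held 0.6158860685923394 [-4.3  1.1  7.1]
t 11.95
(-0.038, 0.05) 389 circ [ 6.477e-01 -6.000e-04] 0.0271 rect [ 6.475e+02 -5.000e-01] [53. 53.] 35.5 z [0.13   0.1328 0.1343]
(-0.113, -0.038) 245 circ [ 0.6526 -0.0751] 0.027 rect [653.  -74.6] [51.8 52.8] 2.36 z [0.1281 0.1291 0.1303]
(-0.2, -0.113) 0
```

View pics/w2.png

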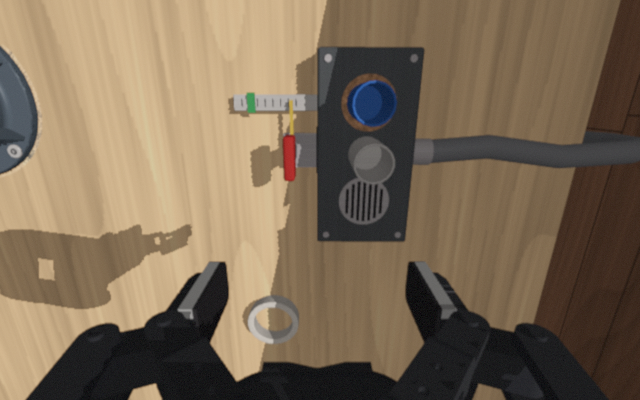

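Blue cup at (369,103) is on the cork, the silver cup stands upright at (371,160) between the discs, and the grille at (364,201) is free. I'll go on with both remaining placings.

```bash
python3 - <<'E'
from h import *
from fit import rep
p,d=snap("wrist"); X=cloud("wrist",d); z=X[...,2]
rep('grille',X[(z>.0525)&(z<.0565)&(X[...,0]>.6)&(X[...,0]<.71)&(X[...,1]<-.108)&(X[...,1]>-.2)])
pick(.6478,-.0007); place(.6535,-.1507,ZG+.001)
pick(.6530,-.0752,ZG-.004); place(.6535,-.0007,ZG+.001)
m.move_l([.56,-.075,.36],max_speed=.3)
p,d=snap("wrist","w3.png"); X=cloud("wrist",d); k=(X[...,2]>.126)&(X[...,2]<.142)&(X[...,0]>.58)&(X[...,0]<.72)
for a,b in((-.075,.05),(-.2,-.075)): rep((a,b),X[k&(X[...,1]>a)&(X[...,1]<b)])
print(m.current_time())
E
```

```text
grille 1599 circ [ 0.6535 -0.1512] 0.0402 rect [ 653.1 -153.7] [74.1 79.5] 78.24 z [0.0528 0.0538 0.0553]
grip 0.6146241808238924 40.78058212995529 [-1.  -0.1  7.1]
held 0.6143259412874541 [-2.3  0.9  5.4]
t 19.2667
grip 0.6160962162526558 40.97092431038618 [-2.7 -0.   8.1]
held 0.6173778867733135 [-3.7 -0.8  7. ]
t 25.0
(-0.075, 0.05) 439 circ [ 6.525e-01 -4.000e-04] 0.027 rect [ 6.525e+02 -4.000e-01] [53.2 52.9] 54.59 z [0.1278 0.1329 0.1344]
(-0.2, -0.075) 379 circ [ 0.6532 -0.1496] 0.0269 rect [ 653.2 -149.2] [52.5 53. ] 88.81 z [0.1268 0.1324 0.134 ]
25.85
```

View pics/w3.png

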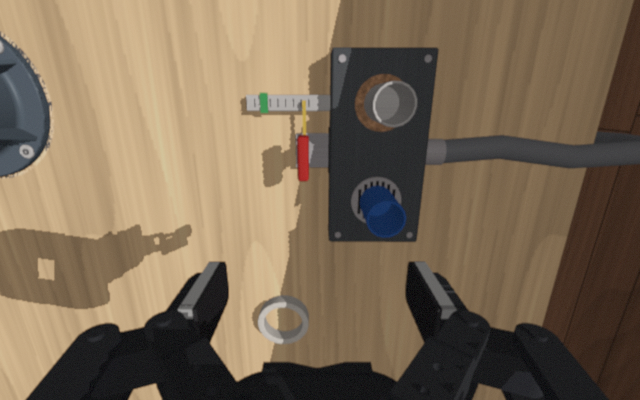

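Both cups are centred and upright: silver at (389,103) on the cork, blue at (381,210) on the grille. Next is the damper: handle at (303,158), mark at (263,103).

```bash
python3 - <<'E'
from h import *
from fit import fit
x0,y0,z0=.5393,-.0757,.064
m.set_gripper(.45,effort=70)
m.move_l([x0,y0,.15],Rx,max_speed=.25); m.move_l([x0,y0,z0],max_speed=.12)
print(np.round(m.current_force(),1)); m.set_gripper(0.0,effort=70)
print('grip',m.current_grip_width(),m.current_grip_force(),np.round(m.current_force(),1))
m.move_l([x0-.063,y0,z0],max_speed=.06)
m.dwell(.3)
print('grip',m.current_grip_width(),m.current_grip_force(),np.round(m.current_force(),1),np.round(m.current_ee_pos(),4),m.current_time())
for c in("wrist","scene","top"):
    p,d=snap(c,c+"4.png"); X=cloud(c,d); print(c); fit(p,X)
    print([(np.round(r["at"],3).tolist(),round(r["confidence"],2)) for n in("mark","damper_pointer") for r in m.look_for(c,n)[:1]])
a=cv2.imread('pics/wrist4.png'); b=cv2.resize(cv2.imread('pics/scene4.png')[150:250,230:390],(640,400),interpolation=cv2.INTER_CUBIC)
cv2.imwrite('pics/c4.png',cv2.resize(np.vstack([a,b]),(480,600)))
E
```

```text
[ 0.4  0.4 -0.1]
grip 0.15094025564168426 68.41421484947205 [-5.2 -0.6  8.1]
grip 0.14906968319623085 68.52939119398798 [10.5  3.8 -1.3] [ 0.4789 -0.0757  0.0651] 30.0917
wrist
ext 38651 circ [ 0.6299 -0.0847] 0.1476 rect [625.8 -86.1] [127.7 294.9] 18.17 z [0.0486 0.0498 0.0509]
rimL 0
rimR 0
handle 3101 circ [ 0.4786 -0.0755] 0.0317 rect [478.6 -75.5] [62.7 15.1] 89.9 z [0.0933 0.0953 0.0965]
green 528 circ [ 0.5243 -0.048 ] 0.0807 rect [533.2 -37.8] [ 48.9 159.6] 48.83 z [0.0214 0.0227 0.0238]
yellow 483 circ [ 0.5271 -0.0538] 0.0745 rect [513.  -66.1] [ 39.8 148.7] 41.26 z [0.0296 0.0307 0.0318]
[([0.474, 0.004, 0.023], 0.9), ([0.507, -0.066, 0.018], 0.79)]
scene
ext 1977 circ [ 0.6525 -0.0771] 0.165 rect [653.1 -76.6] [300.6 151. ] 89.81 z [0.048  0.0505 0.0523]
rimL 91 circ [0.6527 0.0011] 0.0288 rect [651.2  -1.1] [49.3 56. ] 46.65 z [0.1289 0.1331 0.1389]
rimR 86 circ [ 0.653  -0.1511] 0.0279 rect [ 653.1 -150.8] [50.1 52.1] 48.8 z [0.1291 0.1347 0.1377]
handle 35 circ [ 0.4776 -0.0931] 0.0157 rect [479.9 -92.8] [15.2 29.4] 7.71 z [0.0909 0.0954 0.1017]
green 8 circ [ 0.4793 -0.    ] 0.011 rect [479.3  -0. ] [ 7.1 20.6] 19.03 z [0.0213 0.0233 0.0274]
yellow 0
[([0.502, -0.078, 0.019], 0.76)]
top
ext 1852 circ [ 0.6536 -0.0758] 0.1644 rect [657.9 -75.2] [299.2 158.3] 89.75 z [0.0478 0.0499 0.0522]
rimL 53 circ [6.532e-01 2.000e-04] 0.0272 rect [6.531e+02 1.000e-01] [53.4 48.8] 0.51 z [0.1291 0.1332 0.1376]
rimR 51 circ [ 0.6528 -0.1486] 0.0271 rect [ 652.8 -149.3] [49.4 51.1] 88.44 z [0.1291 0.1333 0.1366]
handle 0
green 2
yellow 0
[]
```

View pics/c4.png

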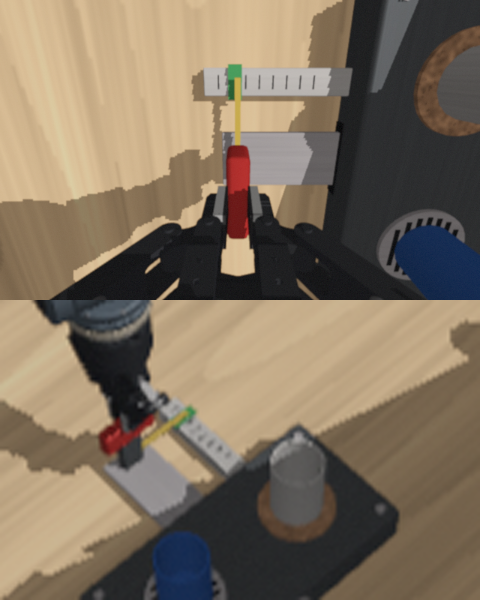

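The wrist crop shows the yellow pointer at (238,95) just inside the green mark, centred about (235,80), roughly 2 mm short of centre. Both cups still stand. I'll nudge it 2 mm, check and hand in.

```bash
python3 - <<'E'
from h import *
from fit import rep
m.move_l([.5393-.0653,-.0757,.064],max_speed=.03); m.dwell(.5)
print(np.round(m.current_ee_pos(),4),m.current_grip_force(),np.round(m.current_force(),1),m.current_time())
p,d=snap("wrist"); X=cloud("wrist",d); h=cv2.cvtColor(p,cv2.COLOR_RGB2HSV).astype(int)
b=(X[...,1]>-.04)&(X[...,1]<.03)&(X[...,0]<.51)&(X[...,0]>.44)&(h[...,1]>90)
rep('green',X[b&(h[...,0]>45)&(h[...,0]<90)&(X[...,2]>.02)]); rep('yellow',X[b&(h[...,0]>18)&(h[...,0]<34)&(X[...,2]>.0275)])
rep('red',X[((h[...,0]<8)|(h[...,0]>172))&(h[...,1]>140)&(abs(X[...,2]-.097)<.006)])
E
```

```text
[ 0.4767 -0.0758  0.0651] 68.81835137901362 [ 9.7  4.4 -1.5] 31.2917
green 505 circ [ 0.4766 -0.0016] 0.0155 rect [476.5  -1.7] [11.3 28.9] 0.2 z [0.0216 0.0228 0.0238]
yellow 527 circ [ 0.4746 -0.0166] 0.0235 rect [476.5 -16.6] [46.8  4.6] 89.85 z [0.0296 0.0307 0.0318]
red 3060 circ [ 0.4769 -0.0754] 0.0315 rect [476.4 -75.4] [62.6 15.1] 89.94 z [0.0934 0.0953 0.0965]
```

Pointer x and mark x both read 0.4765, so it's centred.

```bash
python3 -c "
from bench import manip as m
print(m.sign_off())"
```

```text
the job is handed in; nothing more can be done
None
```

The cups are swapped, with the blue cup upright on the grille and the silver cup upright on the cork pad, and I handed in at about 31 s with the gripper still holding the damper and its pointer measured on the centre of the green mark.

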